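Sort the bar pieces back into their trays on the alcove ledge

ROBOT

A 6-joint arm with a two-finger parallel gripper is mounted at the origin on the work surface. World frame = base frame: x ahead of the robot, y to its left, z up, the work surface at z = 0. Lengths are in mm, angles in rad, forces in N, time in s.
With the tool pointing down it reaches from about 250 to 775 mm from the base axis. Payload 4 kg.
Tool frame: the origin (TCP) lies midway between the tips of the shut fingers; the grasp point (between the pads) lies r.pinch_z behind it (r.pinch_z is the distance from the TCP to the grasp point, in mm); z points along the fingers, y is the line along which they close (so a half turn about z gives the same grasp; the last joint's range is limited). The gripper opens to 94 mm and grips with 3 to 60 N. Pads are 16 mm wide; open, the fingers measure 119 mm over their backs; the gripper's body (75 mm by 177 mm) begins 78 mm behind the grasp point.
Start: joints at [1.165, 0.087, 1.371, -0, 1.684, -0.103], TCP at [164.016, 524.994, 205.506] pointing down, gripper open.
Joint ranges: [-3.1, 3.1], [-0.76, 2.03], [0.27, 2.55], [-1.08, 4.22], [0.17, 2.65], [-2.57, 2.57]. Speed limits (rad/s): [2.79, 2.79, 3.14, 3.14, 3.14, 3.14].

INTERFACE

Orientations are given as a rotation vector (axis times angle).
In Python, from plant import r, ik, cams gives the robot as it stands. Calls block until the motion is done:
- r.reach(position, orientation): joint-space move of the TCP to a pose.
- r.servo_line(position, attitude=None, vel=150): straight line of the TCP; attitude=None keeps the orientation; vel is the mean speed in mm/s.
- r.goto_joints(angles): joint-space move.
- r.grip(opening, newtons=None): opening from 0.0 (shut) to 1.0 (fully open); newtons is the grip in N (None keeps the last); returns when the fingers have stopped.
- r.hold(seconds).
- ik(position, orientation): joint angles nearest the present ones, or None.
- cams.get_image(name): name is "side" or "top" or "wrist"; returns a dict with "pixels" (384x512x3 uint8, red, green, blue), "vertical_fov" (degrees; the focal length in pixels is half the picture's height over the tangent of half this angle, whatever the lens; pixels are square), "cx", "cy" (the principal point, pixels), "position" and "attitude" of the camera in the world; the wrist camera has in their place "mount" (4x4, takes a point from camera to tool coordinates, whose origin is the TCP and whose axes are the flange's). Camera axes: x right, y up, looking along -z (the intrinsics and any distortion apply to the point x, -y, -z); pixel columns grow to the right and rows downward; lengths in mm; the calibration is good to about 2 mm. A picture is of the moment at which its call begins: read the wrist's pose just before it. There is no depth.
A pose or a line that the arm cannot do raises r.PlanningError and nothing moves.
- r.finish_job(): hands the job in; it is judged then, once.
Readings, each from a call of its own:
- r.current_t(): time.
- r.current_joint_positions(): joint angles.
- r.current_joint_vel(): joint speeds.
- r.current_tau(): joint torques, N m.
- r.current_eef_pos(): TCP position.
- r.current_tcp_rot(): TCP orientation.
- r.current_ft_force(): force on the tool from outside, world axes, zero at the start.
- r.current_wrist_torque(): the same for the moment, N m.
- r.current_grip_width(): opening from 0.0 (shut) to 1.0 (fully open).
- r.current_grasp_force(): force on a finger pad.
Only numpy, scipy, OpenCV 4.12 (cv2) and the standard library are available. Lean on these libraries where they do the work, as an engineer would, in place of code of your own. Each camera call takes 0.05 s, during which the arm holds its last target. There are 200 camera calls.

TASK

Tidy the bar ledge: lay the two whisky stones flat in the grey stone tray, one in each pocket; stand the two bottle stoppers on their caps in the wooden box, one in each compartment; and stand the steel jigger upright inside the round drip dish. Set each piece down rather than dropping it, and leave the shot glass and the sugar pot where they stand.

Things in the scene. Friction and masses are not known exactly. Their poses are not given: they have to be found in the camera images.
- stone_a: whisky stone, a plain dark-grey soapstone cube of 32 mm with slightly rounded edges, about 90 g, lying flat on the ledge at any yaw; one of two alike. Origin: centre of its underside; x, y along its sides, z up.
- stone_b: whisky stone, a plain dark-grey soapstone cube of 32 mm with slightly rounded edges, about 90 g, lying flat on the ledge at any yaw; one of two alike. Origin: centre of its underside; x, y along its sides, z up.
- stopper_a: bottle stopper standing upside down on its cap: the dark-wood cap is a disc 34 mm across and 10 mm thick at the bottom, from it a light cork shank 20 mm across rises to 46 mm above the ledge, with flat end up; about 30 g; one of two alike. Grip it by the cork shank. Origin: centre of the cap's face that it stands on; z up along the shank.
- stopper_b: bottle stopper standing upside down on its cap: the dark-wood cap is a disc 34 mm across and 10 mm thick at the bottom, from it a light cork shank 20 mm across rises to 46 mm above the ledge, with flat end up; about 30 g; one of two alike. Grip it by the cork shank. Origin: centre of the cap's face that it stands on; z up along the shank.
- jigger: steel double jigger (bar measure) standing upright, 75 mm tall, waisted like an hourglass: foot 38 mm across, waist about 20 mm across at 33 mm height, open upper cup 40 to 41 mm across with nearly upright sides from 46 to 75 mm height; about 100 g. Origin: centre of its foot; z up.
- stone_tray: grey stone tray for the whisky stones, a slab 74 mm (its x) by 138 mm (its y) and 16 mm high, fixed to the ledge, with two square pockets 50 by 50 mm sunk 6 mm deep in its top, centred at y = +33 mm and y = -33 mm on its long axis; pocket floors 10 mm above its underside. Origin: centre of its underside; z up; its yaw varies.
- stopper_box: low open wooden box for the stoppers, 78 mm (its x) by 130 mm (its y), fixed to the ledge; outer walls 5 mm thick and 14 mm high, floor 5 mm thick, split by one cross-wall (5 mm thick, 13 mm high) at y = 0 into two equal compartments 68 by 57 mm centred at y = +31 mm and y = -31 mm. Origin: centre of its underside; z up; its yaw varies.
- drip_dish: round shallow steel drip dish for the jigger, 80 mm across over its rim, 10 mm high, fixed to the ledge; flat floor 3 mm above its underside, about 70 mm across. Origin: centre of its underside; z up.
- shot_glass: bystander: empty clear shot glass standing upright, 42 mm across and 56 mm tall, loose. Origin: centre of its underside; z up.
- sugar_pot: bystander: little white ceramic sugar pot with a knobbed lid, 46 mm across and 58 mm tall, loose. Origin: centre of its underside; z up.

How it is judged:
By the outcome, as a careful person would: the job done as asked, in the order asked, and still so for the second after the job is handed in, with the robot touching nothing.
It also fails if it takes over 115 s, if anything falls off the work surface, if the arm or the gripper's body presses on something with over 40 N, if the wrist force passes 120 N, or if a joint passes its speed limit or range.

## Working session

There is one attempt and no reset: what is moved stays moved. The work goes in short steps, each a Python script; the robot and the scene stay as the last script left them, time stands still between calls to the robot, and variables do not carry over. Pictures are saved under pics/ and viewed, at most 14 in all, crops included, and the job is handed in when it is done.

```bash
ls; mkdir -p pics; python3 - <<'E'
from plant import r,ik,cams
import cv2
for n in ("top","side","wrist"):
    d=cams.get_image(n); cv2.imwrite(f"pics/{n}0.png",d["pixels"][:,:,::-1])
    print(n,{k:v for k,v in d.items() if k!="pixels"})
print(r.pinch_z,r.current_eef_pos(),r.current_tcp_rot(),r.current_t())
E
```

```text
pics
top {'vertical_fov': 57.175105306998994, 'cx': 260.0261248045987, 'cy': 194.44860832341803, 'position': array([ 350.3588016 ,   14.60413067, 1000.79724689]), 'attitude': array([ 0.10566075, -0.12770807, -1.56728027])}
side {'vertical_fov': 51.52754747912496, 'cx': 257.1690685463549, 'cy': 188.3712513960372, 'position': array([ 202.20365247, -573.36696478,  572.43756255]), 'attitude': array([ 0.86190413, -0.22523726, -0.43787992])}
wrist {'vertical_fov': 68.52611723001422, 'cx': 256.5247865209995, 'cy': 194.8716960219532, 'mount': array([[-1.95729008e-04,  9.57586321e-01,  2.88146489e-01,
         8.40948936e+01],
       [ 9.99999954e-01,  1.21229582e-04,  2.76391393e-04,
        -6.53945595e-01],
       [ 2.29736739e-04,  2.88146530e-01, -9.57586301e-01,
        -1.79206861e+02],
       [ 0.00000000e+00,  0.00000000e+00,  0.00000000e+00,
         1.00000000e+00]])}
18.8 [163.85062263 524.59449913 204.58513712] [-4.73699431e-01 -3.10527293e+00  2.57125923e-03] 0.15
```

View pics/top0.png

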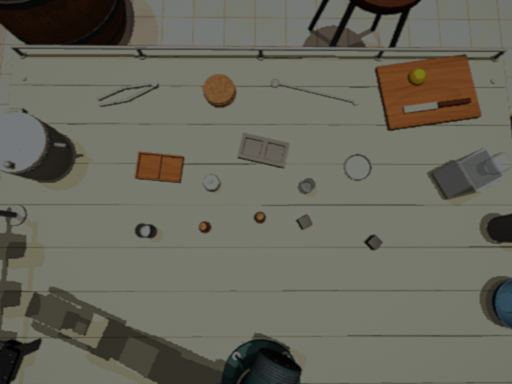

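View pics/side0.png

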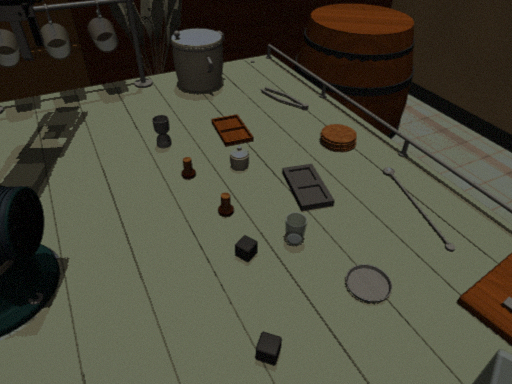

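The top view shows the robot's base at the bottom centre, with image up = +x and image left = +y. In pixels:

| Thing | Position |
|---|---|
| Stones | (304,222), (374,242) |
| Stoppers | (204,227), (260,216) |
| Jigger | (146,231) |
| Tray | (264,150) |
| Box | (160,167) |
| Dish | (357,167) |
| Glass | (306,186) |
| Pot | (211,183) |

The side view agrees. Next I'll work out rough positions and take two wrist views.

```bash
cat > h.py <<'E'
import numpy as np, cv2
from scipy.spatial.transform import Rotation as Ro
from plant import r,ik,cams
def down(yaw): return (Ro.from_euler('z',yaw)*Ro.from_euler('x',np.pi)).as_rotvec()
def campose(d,p=None,rv=None):
    if "mount" in d:
        T=np.eye(4);T[:3,:3]=Ro.from_rotvec(rv).as_matrix();T[:3,3]=p
        T=T@d["mount"]; return T[:3,:3],T[:3,3]
    return Ro.from_rotvec(d["attitude"]).as_matrix(),np.array(d["position"])
def px2w(d,uv,z,p=None,rv=None):
    R,c=campose(d,p,rv); f=192/np.tan(np.radians(d["vertical_fov"])/2)
    uv=np.atleast_2d(uv).astype(float)
    v=np.c_[(uv[:,0]-d["cx"])/f,-(uv[:,1]-d["cy"])/f,-np.ones(len(uv))]@R.T
    return c+v*((z-c[2])/v[:,2])[:,None]
def wrist(name):
    p=np.array(r.current_eef_pos());rv=np.array(r.current_tcp_rot())
    d=cams.get_image("wrist"); d["p"]=p;d["rv"]=rv
    cv2.imwrite(f"pics/{name}.png",d["pixels"][:,:,::-1]); np.save(f"pics/{name}.npy",d,allow_pickle=True)
    return d
E
python3 - <<'E'
from h import *
np.set_printoptions(precision=0,suppress=True)
d=cams.get_image("top")
for n,u,z in [("sA",(304,222),32),("sB",(374,242),32),("pA",(204,227),46),("pB",(260,216),46),("jig",(146,231),40),("tray",(264,150),16),("box",(160,167),10),("dish",(357,167),8),("glass",(306,186),30),("pot",(211,183),40)]:
    print(n,px2w(d,u,z)[0][:2])
for n,p in [("wB",(440,200,210)),("wA",(440,-90,210))]:
    r.reach(p,down(np.pi)); wrist(n); print(r.current_eef_pos(),r.current_t())
E
```

```text
sA [ 419. -120.]
sB [ 364. -311.]
pA [404. 152.]
pB [434.   1.]
jig [394. 309.]
tray [627. -11.]
box [578. 287.]
dish [ 580. -280.]
glass [ 520. -128.]
pot [526. 137.]
[440. 201. 210.] 1.825
[440. -89. 210.] 2.9917
```

View pics/wB.png

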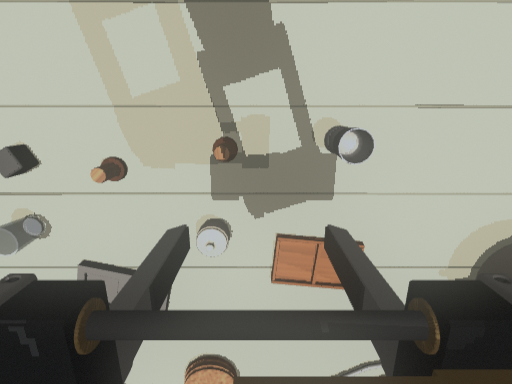

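View pics/wA.png

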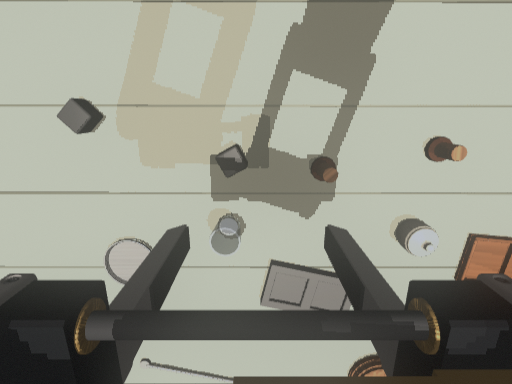

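Wrist views, image up = towards the base and image right = +y. The fingers hide everything below row ~225.

- **View B:** stoppers at (100,172) and (222,151), jigger at (355,145), pot at (212,238).
- **View A:** stones at (80,115) and (232,160).

The fixtures need views from further out, so I'll take one of each.

```bash
python3 - <<'E'
from h import *
ims=[]
for n,p in [("fD",(620,-280,180)),("fT",(665,-11,180)),("fB",(620,287,180))]:
    r.reach(p,down(np.pi)); d=wrist(n); ims.append(d["pixels"][60:255,:,::-1]); print(r.current_eef_pos(),r.current_t())
cv2.imwrite("pics/fix.png",np.vstack(ims))
E
```

```text
[ 620.10783354 -278.649476    181.3101831 ] 4.0667
[664.94050767 -12.69324233 180.16358105] 5.175
[620.79874226 285.11234977 179.97879825] 6.3833
```

View pics/fix.png

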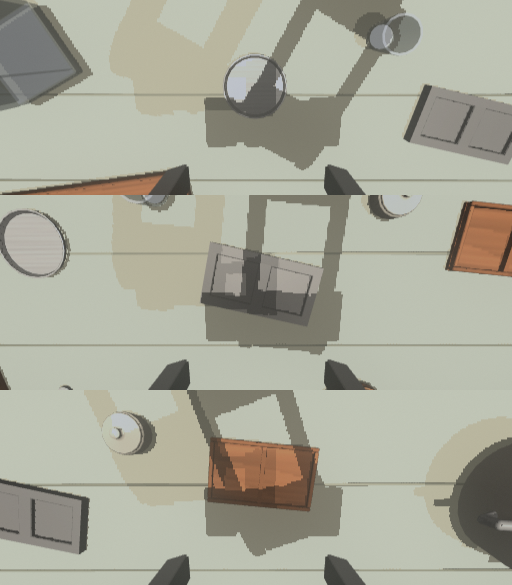

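Row numbers here are crop rows + 60 in the original frame. The dish is centred near (255,146) in its view. The tray is in the middle of its view at about (262,149) and the box is at (263,144) in its view, both partly under the gripper's shadow. Next I'll take a close picture straight above each loose piece and run the colour segmentation.

```bash
python3 - <<'E'
from h import *
L={"sB":(364,-311),"sA":(419,-120),"pB":(434,1),"pA":(404,152),"jig":(394,309)}
ims=[]
for n,(x,y) in L.items():
    r.reach((x+84,y,110),down(np.pi)); r.hold(.15); d=wrist("c_"+n); ims.append(d["pixels"][30:190,160:352,::-1])
ims.append(np.load("pics/fT.npy",allow_pickle=True).item()["pixels"][70:230,160:352,::-1])
cv2.imwrite("pics/close.png",np.vstack([np.hstack(ims[:3]),np.hstack(ims[3:])])); print(r.current_t())
d=np.load("pics/fT.npy",allow_pickle=True).item(); I=d["pixels"].astype(int)
for u,v in [(215,130),(250,125),(290,140),(300,180),(225,180),(300,110),(330,160),(100,100),(180,130)]: print(u,v,I[v,u])
E
```

```text
12.3333
215 130 [84 83 77]
250 125 [78 76 72]
290 140 [170 165 156]
300 180 [67 66 62]
225 180 [124 122 107]
300 110 [187 191 177]
330 160 [125 123 109]
100 100 [187 192 177]
180 130 [181 178 155]
```

View pics/close.png

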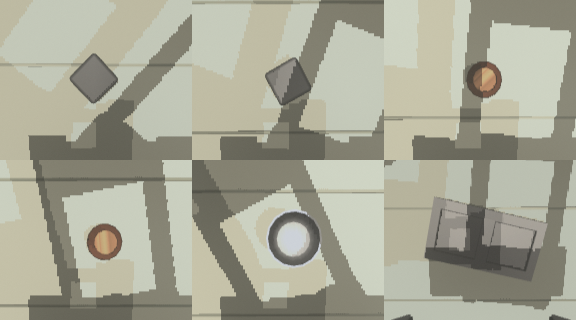

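The close views show each piece clearly: stones as rotated squares, stoppers as orange discs with dark-red rims, and the jigger as a dark ring. The tray needs a view out of the gripper's shadow, so I'll take one from the side and then run the measurements.

```bash
cat > meas.py <<'E'
from h import *
np.set_printoptions(precision=1,suppress=True)
ld=lambda n:np.load(f"pics/{n}.npy",allow_pickle=True).item()
def blob(m,near,k=3):
    m=cv2.morphologyEx(m.astype(np.uint8),cv2.MORPH_OPEN,np.ones((k,k)))
    cs,_=cv2.findContours(m,cv2.RETR_EXTERNAL,cv2.CHAIN_APPROX_NONE)
    cs=[c for c in cs if cv2.contourArea(c)>80]
    return max(cs,key=lambda c:cv2.pointPolygonTest(c,near,True))[:,0,:]
def rect(d,c,z):
    w=px2w(d,c,z,d["p"],d["rv"])[:,:2].astype(np.float32)
    (cx,cy),(a,b),_=rr=cv2.minAreaRect(w); B=cv2.boxPoints(rr)
    e=max([B[1]-B[0],B[2]-B[1]],key=np.linalg.norm)
    return np.array([cx,cy]),sorted((a,b)),np.arctan2(e[1],e[0])   # yaw of long side
def circ(d,c,z):
    w=px2w(d,c,z,d["p"],d["rv"])[:,:2].astype(np.float32)
    (a,b),s,_=cv2.fitEllipse(w); return np.array([a,b]),s
def hsv(d): return [x.astype(int) for x in cv2.split(cv2.cvtColor(d["pixels"],cv2.COLOR_RGB2HSV))]
E
python3 - <<'E'
from meas import *
r.reach((665,-130,180),down(np.pi)); r.hold(.15); wrist("fT2")
def tryit(f):
    try: return f()
    except Exception as e: return e
for n,t in [("c_sA",112),("c_sB",112)]:
    d=ld(n); H,S,V=hsv(d); print(n,d["pixels"][100:125:8,240:272:8].tolist()); c=blob((V<t)|((S<18)&(V<150)),(256.,108.)); print(rect(d,c,32))
for n in("c_pA","c_pB"):
    d=ld(n);H,S,V=hsv(d);c=blob((S>90)&((H<20)|(H>170)),(256.,108.));print(n,circ(d,c,10))
    c=blob((S>90)&(V>110)&((H<20)|(H>170)),(256.,108.));print(n,circ(d,c,46))
d=ld("c_jig");H,S,V=hsv(d);c=blob((V<112)|((S<18)&(V<150)),(256.,108.));print("jig",circ(d,c,75))
d=ld("fB");H,S,V=hsv(d);c=blob((S>100)&((H<20)|(H>170)),(263.,144.));print("box",rect(d,c,12))
d=ld("fT2");H,S,V=hsv(d);c=blob((V<165)&(S<28),(380.,150.));print("tray",rect(d,c,16))
d=ld("fD");H,S,V=hsv(d);print(d["pixels"][146,215:300:6].tolist())
cv2.imwrite("pics/t2.png",np.vstack([d["pixels"][60:210,:,::-1],ld("fT2")["pixels"][60:230,:,::-1]]))
E
```

```text
c_sA [[[93, 92, 86], [145, 141, 133], [147, 143, 136], [90, 89, 84]], [[125, 123, 116], [145, 141, 133], [147, 143, 136], [91, 90, 84]], [[107, 106, 99], [144, 141, 133], [90, 90, 84], [91, 89, 83]], [[195, 200, 184], [145, 141, 133], [89, 88, 82], [89, 88, 83]]]
(array([ 424. , -113.4]), [20.501789093017578, 38.310760498046875], np.float32(-0.35748592))
c_sB [[[122, 120, 113], [125, 123, 116], [125, 122, 116], [123, 121, 113]], [[124, 121, 115], [124, 121, 115], [124, 121, 115], [121, 119, 112]], [[123, 120, 114], [122, 119, 114], [121, 118, 112], [119, 116, 110]], [[188, 185, 161], [120, 118, 111], [121, 119, 111], [114, 112, 99]]]
(array([ 413.1, -326.5]), [63.51728057861328, 96.1712875366211], np.float32(-1.5696439))
c_pA (array([406.3, 157.2]), (29.365192413330078, 31.110828399658203))
c_pA (array([406.2, 157.4]), (22.119447708129883, 26.885555267333984))
c_pB (array([433.2,   5.4]), (23.797204971313477, 27.135822296142578))
c_pB (array([433.3,   4.6]), (20.731292724609375, 23.599735260009766))
jig (array([393.3, 310.6]), (36.313663482666016, 37.97359848022461))
box (array([576.9, 289.9]), [76.2387466430664, 117.03300476074219], np.float32(1.469147))
tray (array([627.6,  -9.8]), [74.24754333496094, 140.46340942382812], np.float32(1.3413597))
[[183, 180, 158], [184, 181, 158], [188, 192, 200], [189, 193, 201], [188, 193, 200], [189, 193, 201], [140, 140, 133], [93, 92, 88], [90, 90, 87], [92, 91, 87], [138, 136, 130], [189, 193, 200], [188, 193, 179], [188, 193, 178], [188, 193, 178]]
```

View pics/t2.png

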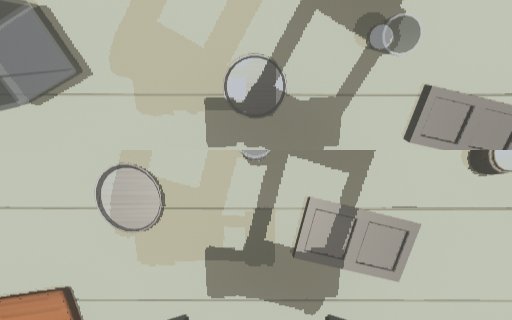

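The dish is centred near (255,146) in view fD and (130,107) in view fT2. The tray's outline fits 74 × 140 mm, as it should. Stones and shadow differ in their blue/red ratio, so I'll mask on that.

```bash
python3 - <<'E'
from meas import *
for n in("c_sA","c_sB"):
    d=ld(n); I=cv2.medianBlur(d["pixels"],3).astype(float); m=(I[...,0]<160)&(I[...,2]/I[...,0]>.9)
    c=blob(m,(256.,108.)); print(n,rect(d,c,32))
d=ld("c_jig"); I=cv2.medianBlur(d["pixels"],3).astype(float); m=(I[...,0]<160)&(I[...,2]/I[...,0]>.9); print("jig",circ(d,blob(m,(256.,108.)),75))
for n in("c_pA","c_pB"):
    d=ld(n);I=cv2.medianBlur(d["pixels"],3).astype(float);m=I[...,2]/I[...,0]<.75;print(n,circ(d,blob(m,(256.,108.)),10))
d=ld("fB");I=cv2.medianBlur(d["pixels"],3).astype(float);c=blob(I[...,2]/I[...,0]<.75,(263.,144.));print("box",rect(d,c,14))
print(px2w(d,[(213,108),(319,119),(310,180),(208,170)],14,d["p"],d["rv"]))
for n,u in (("fD",(255,146)),("fT2",(130,107))):
    d=ld(n); print("dish",px2w(d,u,10,d["p"],d["rv"]))
for n,u in (("fT2",(130,107)),):
    I=cv2.medianBlur(d["pixels"],3).astype(float); c=blob((I[...,2]/I[...,0]>.9)&(I[...,1]<=I[...,0]),u); print("dish",circ(d,c,10))
E
```

```text
c_sA (array([ 419.6, -122.8]), [31.438705444335938, 31.60059356689453], np.float32(0.49384364))
c_sB (array([ 363.1, -314. ]), [31.199928283691406, 31.375749588012695], np.float32(0.76733506))
jig (array([393.3, 310.7]), (36.85237503051758, 38.294857025146484))
c_pA (array([405.9, 156.8]), (31.453990936279297, 31.975505828857422))
c_pB (array([434. ,   3.8]), (26.69890785217285, 31.890804290771484))
box (array([577.2, 290.5]), [77.5020523071289, 129.48204040527344], np.float32(1.4669677))
[[534.  233.7  14. ]
 [546.7 358.5  14. ]
 [620.8 351.8  14. ]
 [607.8 224.   14. ]]
dish [[ 578.2 -281.4   10. ]]
dish [[ 577.5 -279.2   10. ]]
dish (array([ 579.8, -281.5]), (76.82980346679688, 77.33920288085938))
```

All measurements match the known sizes: stones 31.5 mm, tray 74 × 140, box 77.5 × 129.5, dish 77. I'll pick and place stone A first. With the fingertips 9.5 mm above the stone's underside they stay clear of the tray's top when the stone reaches the pocket floor.

```bash
cat > pp.py <<'E'
from meas import *
tray,ty=np.array([627.6,-9.8]),1.3413; box,by=np.array([577.2,290.5]),1.467; dish=np.array([578.6,-280.6])
ax=lambda t:np.array([np.cos(t),np.sin(t)])
def fz(): return np.mean([np.array(r.current_ft_force())[2] for _ in range(5)])
def pick(xy,yaw,z,op,N,hi=130):
    r.grip(op); r.reach((*xy,hi),down(yaw)); r.servo_line((*xy,z+25),vel=200); r.servo_line((*xy,z),vel=60)
    r.grip(0.0,N); print("grip width mm",94*r.current_grip_width(),"F",r.current_grasp_force())
    r.servo_line((*xy,z+20),vel=60); r.servo_line((*xy,hi),vel=200); print("lifted",94*r.current_grip_width(),r.current_grasp_force())
def place(xy,yaw,z,op,hi=130):
    r.reach((*xy,hi),down(yaw)); r.servo_line((*xy,z+20),vel=200); r.servo_line((*xy,z+4),vel=50); r.hold(.2)
    f0=fz(); h=z+4
    while h>z-2.5:
        h-=.7; r.servo_line((*xy,h),vel=20); r.hold(.05)
        if fz()-f0>2: break
    print("set at",h-z,"df",fz()-f0,"tcp",np.array(r.current_eef_pos()))
    r.grip(op); r.servo_line((*xy,z+30),vel=60); r.servo_line((*xy,hi),vel=250); print("t",r.current_t())
E
python3 - <<'E'
from pp import *
for y in(2.065,3.635): print(y,ik((419.6,-122.8,130),down(y)))
for y in(2.338,3.909): print(y,ik((363.1,-314,130),down(y)))
pick((419.6,-122.8),3.635,9.5,.6,25)
place(tray+33*ax(ty),ty+np.pi/2,19.5,.5)
E
```

```text
2.065 [-0.4 -0.1  1.7  0.   1.5 -0.9]
3.635 [-0.4 -0.1  1.7  0.   1.5 -2.5]
2.338 [-0.8 -0.   1.7 -0.   1.5 -1.6]
3.909 None
grip width mm 32.135891913052824 F 25.000284612178802
lifted 31.717750942170564 24.999783039093018
set at -0.19999999999999574 df 3.5521474642979176 tcp [635.3  22.3  19.8]
t 24.525
```

```bash
python3 - <<'E'
from pp import *
pick((363.1,-314),2.338,9.5,.6,25)
place(tray-33*ax(ty),ty+np.pi/2,19.5,.5)
r.reach((640,130,160),down(np.pi)); r.hold(.1); wrist("v1")
pick((406,157),np.pi,14,.5,12)
place(box+31*ax(by),by+np.pi/2,19,.45)
E
```

```text
grip width mm 32.19996565963601 F 25.000109374523163
lifted 31.603161739993894 24.999804496765137
set at -0.19999999999999574 df 3.096551073311592 tcp [620.3 -41.9  19.8]
t 35.3917
grip width mm 19.689001027449866 F 12.000130265951157
lifted 19.539055310633273 11.999974250793457
set at -0.19999999999999574 df 2.961667020852625 tcp [580.5 321.4  19.3]
t 45.975
```

View pics/v1.png

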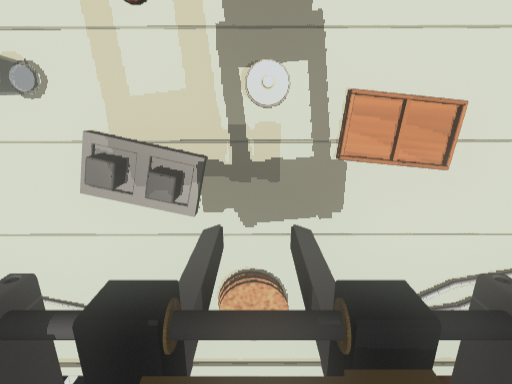

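Both stones lie in their own pockets, at about (105,168) and (165,183). The pot is undisturbed at (268,82) and the box is at (402,128), empty when this was taken. Next come the second stopper and the jigger.

```bash
python3 - <<'E'
from pp import *
pick((433.7,4.2),np.pi,14,.5,12)
place(box-31*ax(by),by+np.pi/2,19,.45)
pick((393.3,310.7),np.pi,42,.75,20,hi=170)
place(dish,np.pi,45,.72,hi=170)
r.reach((460,60,300),down(np.pi)); r.hold(.1)
a=wrist("w2")["pixels"]; b=cams.get_image("side")["pixels"]; c=cams.get_image("top")["pixels"]
z=lambda i:cv2.resize(i,(400,300),interpolation=cv2.INTER_AREA)
cv2.imwrite("pics/end.png",np.hstack([cv2.resize(b[80:320,120:440],(400,300)),cv2.resize(c[110:290,120:400],(400,300))])[:,:,::-1])
E
```

```text
grip width mm 19.963357779816388 F 12.000028789043427
lifted 19.661481267127673 11.999952793121338
set at -0.19999999999999574 df 3.50820739425066 tcp [574.1 259.7  19.3]
t 56.3333
grip width mm 39.59412830666687 F 20.000014007091522
lifted 39.49566004467343 19.999906718730927
set at -0.20000000000001705 df 2.38826943495824 tcp [ 578.7 -280.7   45.2]
t 67.9167
```

View pics/end.png

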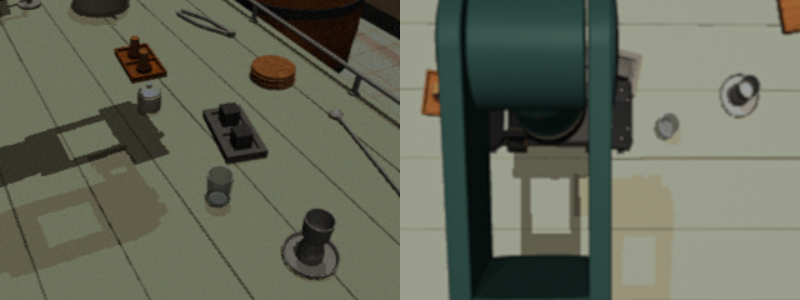

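The side view (left half) shows both stoppers upright in the box at about (140,55), both stones in the tray at (235,125), and the jigger upright in the dish at (315,240). The glass and pot stand where they were. I'm handing the job in.

```bash
python3 -c "
from plant import r
print(r.finish_job(), r.current_t())"
```

```text
the job is handed in; nothing more can be done
the job is handed in; nothing more can be done
```

The job is handed in: both stones are in the tray's pockets, both stoppers are upright in the box and the jigger stands in the dish, placed in that order in about 70 s of the 115 s allowed, with the glass and pot left where they stood.

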